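Fit the draining strainer with its lid

ROBOT

A 6-joint arm with a two-finger parallel gripper is mounted at the origin on a cart in front of the work surface, level with it; the furniture and walls round the work are solid. World frame = base frame: x ahead of the robot, y to its left, z up, the work surface at z = 0. Lengths are in mm, angles in rad, forces in N, time in s.
With the tool pointing down it reaches from about 350 to 875 mm from the base axis. Payload 4.2 kg.
Tool frame: the origin (TCP) lies at the very end of the fingers, on their centre line; the grasp point (between the pads) lies 19 mm behind it (ctrl.pinch_z is the distance from the TCP to the grasp point, in mm); z points along the fingers, y is the line along which they close (so a half turn about z gives the same grasp; the last joint's range is limited). The gripper opens to 87 mm and grips with 3 to 60 N. Pads are 19 mm wide; open, the fingers measure 117 mm over their backs; the gripper's body (75 mm by 190 mm) begins 51 mm behind the grasp point.
Start: joints at [-1.071, 0.385, 0.008, 0, -1.194, -0.259], TCP at [149.067, -606.942, 222.55] pointing down, gripper open.
Joint ranges: [-3.14, 3.14], [-1.21, 2.06], [-1.07, 1.41], [-3.16, 2.05], [-2.99, -0.16], [-3.1, 3.1]. Speed limits (rad/s): [2.79, 2.79, 3.14, 3.14, 3.14, 3.14].

INTERFACE

Orientations are given as a unit quaternion [w, x, y, z].
In Python, from plant import ctrl, camera, workorder gives the robot as it stands.
- The arm moves only by the tool send_rows, never from a script. Its argument "steps" is a list of rows, each a list of 3 entries, a list of its own where there are three numbers: the shift along the tool's x, y, z in units of 30 mm (1.0 is 30 mm), then the turn about the tool's z in units of 5 degrees (1.0 is 5 degrees), then the closure, from 0 (fully open) to 1 (shut). In form: [[[dx, dy, dz], twist, claw], ...]. A call has 1 to 10 rows; each row is the pose to reach, as a shift and turn from the pose commanded when the call began, along the tool's axes at that moment; what a row does not reach only later rows make up. A row lasts 1/12 s, in which the tool goes at most 41.7 mm and 7.16 degrees, less where a joint would pass 70% of its speed; a pose out of reach is approached as far as the arm can. A call with a gripper value outside its range is refused whole. The fingers move at their own pace and stop on an object; the grip force is fixed at half the most. Time passes only in rows, so rows that repeat a pose let the fingers close. It gives the time, the measured TCP pose, the force, the opening and the grip force at its end, in the units of the state.
- ctrl.get_state(): the state, without advancing time (a new reading comes with each control period).
- camera(name): name is "scene" or "side" or "wrist"; returns a dict with "img" (420x560x3 uint8, red, green, blue), "camera_matrix" (3x3 intrinsics, pixels), "extrinsics" (4x4, takes a point from camera to world coordinates); the wrist camera has in their place "tool_from_camera" (4x4, takes a point from camera to tool coordinates, whose origin is the TCP and whose axes are the flange's). Camera axes: x right, y down, z forward; pixel columns grow to the right and rows downward; lengths in mm; the calibration is good to about 2 mm. The wrist camera is an equidistant fisheye: a pixel r from the principal point sees the ray r / f radians off the axis. A picture is of the moment at which its call begins: read the wrist's pose just before it. There is no depth.
- workorder.job_done(): hands the job in; it is judged then, once.
The state is a dict: "time": time; "qpos": joint angles; "qvel": joint speeds; "joint_efforts": joint torques, N m; "eef_pos": TCP position; "ee_rot": TCP orientation; "force": force on the tool from outside, world axes, zero at the start; "ft_torque": the same for the moment, N m; "finger_gap": finger opening in mm; "grasp_force": force on a finger pad.
Only numpy, scipy, OpenCV 4.12 (cv2) and the standard library are available. Lean on these libraries where they do the work, as an engineer would, in place of code of your own. Each camera call takes 0.05 s, during which the arm holds its last target. There are 200 camera calls.

TASK

The potatoes are ready to drain: take the pot's two-part lid (a solid lid locked into a slotted strainer) by the black handle, carry both parts together over the pot and lower them gently until the strainer sits level, right down over the pot's rim, and no longer hangs from the lid. Then turn the solid lid a sixth of a turn anticlockwise, seen from above, so that its tabs come out from under the strainer's claws, and lift it straight up alone, leaving the strainer seated on the pot. Finish holding the solid lid level, at least a hand's breadth (100 mm) above the strainer and over the pot so that it drips back in: do not put it down or let go; leave the pot and the things round it where they stand.

Things in the scene. Friction and masses are not known exactly. Their poses are not given: they have to be found in the camera images.
- solid_lid: Solid lid: domed round steel lid, disc 164 mm across, three flat edge tabs (22 mm wide, 4 mm thick, out to 97 mm from the centre, on its +x axis and at +120 and -120 degrees). 0.2 to 0.4 kg. Origin: centre of the flat underside, z up. At the start it lies locked in the strainer, origin 16 mm above the strainer's origin, axes parallel.
- lid_handle (a point): Where to grip the solid lid: centre of the bar of its black bridge handle, 48 mm above the lid's underside, on the lid's axis. The bar runs along the lid's y axis, 104 mm long, 18 mm wide (along x: pinch across this), 14 mm high; 70 mm free between its two legs, 29 mm free under it.
- strainer: Strainer: slotted round steel plate with black silicone rim, 229 mm across, no handle, 0.25 to 0.45 kg. Origin: centre of the rim's lower edge, on which it stands; z up. Plate 10 to 14 mm above the origin, centre boss (56 mm wide) to 16 mm. Below it the rim is a 10 mm deep skirt, flared inside from radius 108.8 mm (top) to 111.6 mm (bottom), that goes over the outside of the pot's rim.
- strainer_claw (a point): Inner edge of one of the strainer's three L-shaped steel claws (+x axis, +120, -120 degrees), top 29 mm above its origin. Each covers a lid tab with 5 mm up-down play (the lid rises 5 mm, then takes the strainer along) with a stop at its clockwise end. The lid turned 25 to 95 degrees anticlockwise (best 60) lifts out freely. The seated strainer stays put once the lid no longer hangs on the claws.
- stock_pot: Stock pot: steel, open, rim 212 mm across and 105 mm high, loop handles along its y axis (out to 145 mm, 77 to 91 mm high), potatoes below the rim. Loose on the worktop. Origin: centre of its underside, z up. With the strainer seated, the strainer's origin is 95 mm above the pot's origin, on its axis, and the lid's origin 16 to 21 mm above that.
- mug: White mug, 82x112x94 mm, standing behind on the right. Origin: centre of its underside. Leave alone.
- glass: Clear drinking glass, 84 mm across, 89 mm high, standing behind in the middle. Origin: centre of its underside. Leave alone.
- spice_jar_3: Spice jar with a red cap, 45 mm across, 106 mm high, the one of the three nearest to the middle, at the right. Origin: centre of its underside. Leave alone.
- tub: Small foil-topped plastic tub, 72 mm across, 72 mm high, at the front left. Origin: centre of its underside. Leave alone.
- wooden_spoon: Wooden spoon, 304 mm long, lying on the left. Origin: under its middle. Leave alone.
Things that resemble listed ones, but are neither listed nor needed, are in the scene too. Leave any red look-alike of the solid_lid alone.

How it is judged (in metres and radians):
On the way, in this order (a step that is already met when the one before it is completed fails the run):
1. the solid lid and the strainer have been lifted together off the worktop (height (world z) of strainer above 0.05 m and z of solid_lid in the frame of strainer below 0.026 m), for 0.2 s.
2. the strainer sits level and right down on the pot's rim, with the solid lid still in it (horizontal distance between strainer and stock_pot below 0.006 m and z of strainer in the frame of stock_pot between 0.091 and 0.0985 m and angle between the z axis of strainer and the z axis of stock_pot, either way round below 0.04 rad and z of solid_lid in the frame of strainer below 0.026 m), for 0.2 s.
3. the solid lid alone has been lifted out of the strainer, which is still seated (horizontal distance between strainer and stock_pot below 0.006 m and z of strainer in the frame of stock_pot between 0.091 and 0.0985 m and angle between the z axis of strainer and the z axis of stock_pot, either way round below 0.04 rad and z of solid_lid in the frame of strainer above 0.04 m), for 0.2 s.
At the end, for the whole second after the job is handed in: Strainer seated on the upright pot: within 6 mm of its axis, origin 91 to 98.5 mm above the pot's underside, level within 0.04 rad, at rest. Solid lid held still in the fingers, 80 mm or more above the strainer, level within 0.17 rad, within 100 mm of the pot's axis, touching neither (horizontal distance between strainer and stock_pot below 0.006 m and z of strainer in the frame of stock_pot between 0.091 and 0.0985 m and angle between the z axis of strainer and the z axis of stock_pot, either way round below 0.04 rad and height (world z) of stock_pot below 0.005 m and angle between stock_pot's own z axis and vertical below 0.03 rad and linear speed of strainer below 0.02 m/s and z of solid_lid in the frame of strainer above 0.08 m and horizontal distance between solid_lid and stock_pot below 0.1 m and angle between solid_lid's own z axis and vertical below 0.17 rad and linear speed of solid_lid below 0.03 m/s and contact force between solid_lid and the fingers above 2 N and contact force between solid_lid and strainer below 0.2 N and contact force between solid_lid and stock_pot below 0.2 N); the arm keeps its last pose, push and grip.
It fails at once if the solid lid comes out of the strainer while the strainer is not seated on the pot, or the strainer is disturbed after that (z of solid_lid in the frame of strainer above 0.034 m and not (horizontal distance between strainer and stock_pot below 0.008 m and z of strainer in the frame of stock_pot below 0.102 m and angle between the z axis of strainer and the z axis of stock_pot, either way round below 0.06 rad)).
It fails at once if the strainer is slammed or pressed hard on the pot (over 45 N) (contact force between strainer and stock_pot above 45 N).
It fails at once if the pot is shoved more than 30 mm or tipped (distance of stock_pot from where it was at the start of the episode above 0.03 m or angle between stock_pot's own z axis and vertical above 0.12 rad).
It fails at once if a bystander (mug, glass, spice jar, tub, wooden spoon) is pushed away more than 30 mm or knocked over (distance of any of mug, glass, spice_jar_3, tub, wooden_spoon from where it was at the start of the episode above 0.03 m).
It also fails if it takes over 51 s, if anything falls off the work surface, if the arm or the gripper's body presses on something with over 40 N, if the wrist force passes 120 N, or if a joint passes its speed limit or range.

## Working session

There is one attempt and no reset: what is moved stays moved. The work goes in short steps, Python scripts to look and compute and a tool call to move; the robot and the scene stay as the last step left them, time stands still between calls to the robot, and variables do not carry over. Pictures are saved under pics/ and viewed, at most 10 in all, crops included, and the job is handed in when it is done.

Besides the shell and the picture viewer there is one more tool, called by a JSON object that holds its "fn" and its "kwargs". send_rows: Moves the arm, as the interface text tells. Its arguments: {"type":"object","properties":{"steps":{"type":"array"}},"required":["steps"]}

```bash
mkdir -p pics; ls; python3 - <<'E'
from plant import ctrl,camera
import cv2,numpy as np
print(ctrl.get_state())
for n in("scene","side"):
    c=camera(n);cv2.imwrite(f"pics/{n}0.png",c["img"][:,:,::-1]);print(n,c["camera_matrix"].tolist(),c["extrinsics"].round(4).tolist())
c=camera("wrist");print(c["camera_matrix"].tolist(),c["tool_from_camera"].round(4).tolist())
E
```

```text
pics
{'time': 0.0, 'qpos': array([-1.07139202e+00,  3.85560140e-01,  6.64277672e-03, -4.78716807e-04,
       -1.19397932e+00, -2.58603294e-01]), 'qvel': array([ 0.00018739, -0.00010505, -0.00197926,  0.00075417, -0.00157192,
       -0.00080704]), 'joint_efforts': array([-1.13868504e-03, -3.90669537e+01,  1.87404478e+01,  4.22004595e+00,
        1.09506963e-02, -1.83836883e-04]), 'eef_pos': array([ 148.9282336 , -606.39228938,  221.46706877]), 'ee_rot': array([-1.81876682e-04, -1.20022086e-01,  9.92770641e-01,  1.05796548e-03]), 'force': array([ 0.54838948,  0.64823217, -0.04347954]), 'ft_torque': array([0.01710054, 0.01756134, 0.00053414]), 'grasp_force': 0.0, 'finger_gap': 87.08016315904077}
scene [[410.45396152183775, 0.0, 271.1881207862194], [0.0, 410.45396152183775, 211.45446220953798], [0.0, 0.0, 1.0]] [[-0.814, -0.4434, 0.3753, 63.5842], [-0.5809, 0.6218, -0.5253, 725.5245], [-0.0004, -0.6456, -0.7637, 1104.7226], [0.0, 0.0, 0.0, 1.0]]
side [[526.4225978691904, 0.0, 282.28775473633794], [0.0, 526.4225978691904, 215.05801113962198], [0.0, 0.0, 1.0]] [[0.9095, -0.2361, 0.342, -186.5779], [-0.4156, -0.5271, 0.7412, -1539.33], [0.0052, -0.8163, -0.5776, 1307.8831], [0.0, 0.0, 0.0, 1.0]]
[[325.19226210127806, 0.0, 275.70350951224185], [0.0, 325.19226210127806, 212.65612059929035], [0.0, 0.0, 1.0]] [[0.0006, -0.9615, -0.2749, 74.5099], [1.0, 0.0007, -0.0004, -0.6538], [0.0005, -0.2749, 0.9615, -161.34], [0.0, 0.0, 0.0, 1.0]]
```

View pics/scene0.png

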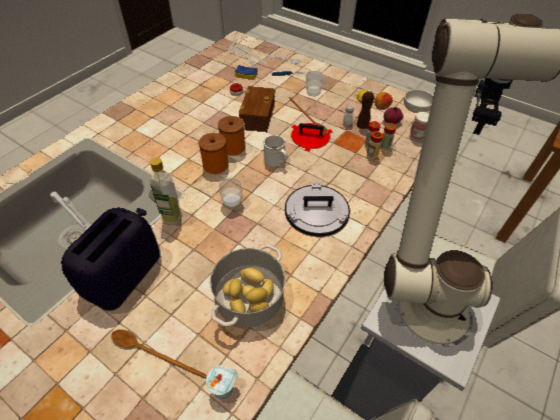

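View pics/side0.png

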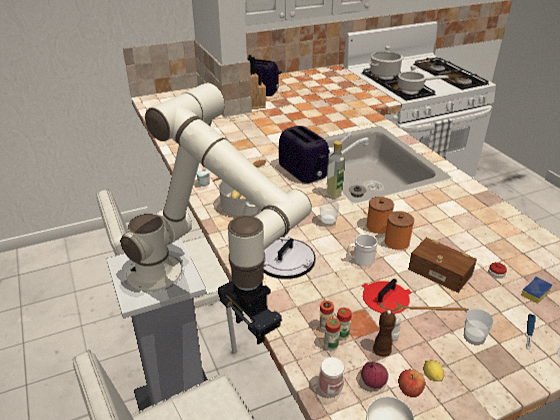

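The scene picture has two candidates for the lid. One is the steel lid in its black-rimmed strainer at scene (318,208). The other is the red look-alike at (311,132). I choose the steel one and check it in a close crop, together with the pot at (248,285).

```bash
cat > h.py <<'E'
import numpy as np,cv2
from scipy.spatial.transform import Rotation as R
def ray(c,uv,T=None):
    K=c["camera_matrix"];x=np.array([(uv[0]-K[0,2])/K[0,0],(uv[1]-K[1,2])/K[1,1]])
    if T is None: T=c["extrinsics"];d=np.r_[x,1]
    else:
        r=np.hypot(*x);d=np.r_[x/max(r,1e-9)*np.sin(r),np.cos(r)]
    return T[:3,3],T[:3,:3]@d
def atz(c,uv,z,T=None):
    o,d=ray(c,uv,T);return (o+d*(z-o[2])/d[2])[:2]
def proj(c,P,T=None):
    fish=T is not None; T=c["extrinsics"] if T is None else T
    p=(np.atleast_2d(P)-T[:3,3])@T[:3,:3];K=c["camera_matrix"]
    n=np.hypot(p[:,0],p[:,1])
    s=np.arctan2(n,p[:,2])/n if fish else 1/p[:,2]
    return np.c_[p[:,0]*s*K[0,0]+K[0,2],p[:,1]*s*K[1,1]+K[1,2]]
def tool(s):
    T=np.eye(4);q=s["ee_rot"];T[:3,:3]=R.from_quat([q[1],q[2],q[3],q[0]]).as_matrix();T[:3,3]=s["eef_pos"];return T
def circ(x,y,r,z,n=120):
    a=np.linspace(0,2*np.pi,n);return np.c_[x+r*np.cos(a),y+r*np.sin(a),0*a+z]
E
python3 - <<'E'
from h import *;from plant import camera
c=camera("scene");i=c["img"][:,:,::-1]
a=cv2.resize(i[175:245,275:360],None,fx=4.5,fy=4.5,interpolation=cv2.INTER_CUBIC);b=cv2.resize(i[235:335,200:295],None,fx=4.5,fy=4.5,interpolation=cv2.INTER_CUBIC)
o=np.zeros((450,a.shape[1]+b.shape[1],3),np.uint8);o[:a.shape[0],:a.shape[1]]=a;o[:b.shape[0],a.shape[1]:]=b
cv2.imwrite("pics/crop.png",o);print(o.shape,a.shape)
print(atz(c,(304,200),48),atz(c,(332,203),48),atz(c,(318,208),7),atz(c,(248,272),105))
E
```

```text
(450, 810, 3) (315, 382, 3)
[ 520.6860508 -109.1904141] [ 435.04490827 -153.30677402] [ 477.8339116  -138.30995242] [477.7751742  259.09681368]
```

View pics/crop.png

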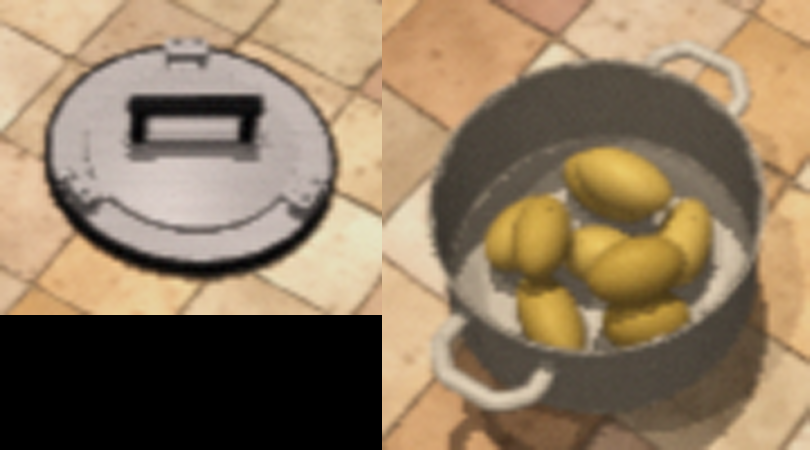

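The crop confirms the choice: a steel lid with a black bridge handle, its bar ends at scene (304,198) and (333,198). Three claws hold it in the strainer. The open pot's rim centre is near (248,272). I move above the lid for a wrist look.

{"fn": "send_rows", "kwargs": {"steps": [[[-0.5,0.4,-0.3],0,0],[[-1.5,1.3,-0.7],-0.5,0],[[-2.5,2.2,-1],-1,0],[[-3.5,3.1,-1],-1.5,0],[[-4.5,4,-1],-2,0],[[-5.5,4.9,-1],-2.5,0],[[-6.5,5.8,-1],-2.7,0],[[-7.5,6.7,-1],-2.7,0],[[-8.4,7.5,-1],-2.7,0],[[-9.2,8.2,-1],-2.7,0]]}}

```text
time: 1.03
eef_pos: [359.2, -300.1, 252.7]
ee_rot: [0.0, -0.236, 0.972, -0.0]
force: [0.4, -0.2, 0.0]
finger_gap: 86.8
grasp_force: 0.0
```

```bash
cat > to.py <<'E'
import sys
from h import *;from plant import ctrl
s=ctrl.get_state();T=tool(s)
x,y,z=map(float,sys.argv[1:4])
print("t",s["time"],"pos",s["eef_pos"].round(1),"q",s["qpos"].round(3),"F",s["force"].round(1),"M",s["ft_torque"].round(2),"gap",round(s["finger_gap"],1),"g",round(s["grasp_force"],1))
print("y dir deg",np.degrees(np.arctan2(T[1,1],T[0,1])).round(2),"tilt",T[:3,2].round(4))
print("units",((np.array([x,y,z])-T[:3,3])@T[:3,:3]/30).round(3))
if len(sys.argv)>4:
    a=-(float(sys.argv[4])-np.degrees(np.arctan2(T[1,1],T[0,1])));print("twist",((a+90)%180-90)/5)
E
python3 to.py 476 -131 250 117
```

```text
t 1.0333 pos [ 359.2 -300.1  252.7] q [-0.348  0.091 -0.308 -0.    -1.171 -0.746] F [ 0.4 -0.2  0. ] M [-0.02 -0.01 -0.03] gap 86.8 g 0.0
y dir deg 117.35 tilt [ 6.e-04  1.e-04 -1.e+00]
units [-6.049  3.218  0.093]
twist 0.06960564707501078
```

{"fn": "send_rows", "kwargs": {"steps": [[[-1,0.5,0],0,0],[[-2,1.1,0],0,0],[[-3,1.6,0],0,0],[[-4,2.1,0],0,0],[[-5,2.6,0],0,0],[[-5.6,3,0],0,0],[[-6,3.2,0],0,0],[[-6,3.2,0],0,0],[[-6,3.2,0],0,0]]}}

```text
time: 1.78
eef_pos: [474.2, -134.2, 252.3]
ee_rot: [-0.0, -0.236, 0.972, 0.0]
force: [-0.4, -0.6, -0.8]
finger_gap: 86.9
grasp_force: 0.0
```

```bash
python3 - <<'E'
from h import *;from plant import camera,ctrl
import pickle
s=ctrl.get_state();c=camera("wrist");T=tool(s)@c["tool_from_camera"]
pickle.dump((s,c),open("w1.pkl","wb"))
i=np.ascontiguousarray(c["img"][:,:,::-1]);cv2.imwrite("pics/w1.png",i)
print(s["eef_pos"],s["qpos"])
E
```

```text
[ 474.21739399 -134.2436358   252.27897826] [ 5.43379554e-02  1.36490611e-01 -2.56439251e-01  2.91206122e-06
 -1.17882296e+00 -1.14781451e+00]
```

View pics/w1.png

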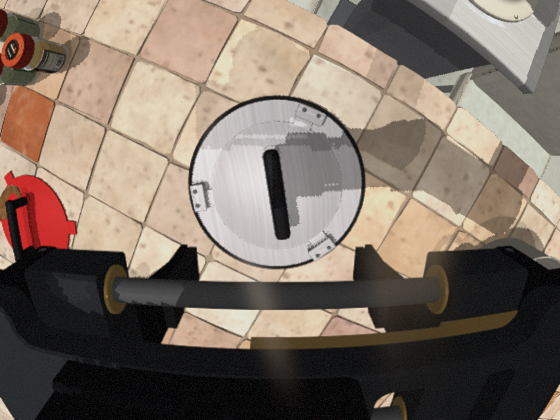

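The wrist picture shows the strainer centred near (277,182). The handle bar runs from (271,151) to (283,238), and the claws are at (198,196), (310,110) and (321,245). I fit these points numerically.

```bash
python3 - <<'E'
from h import *;import pickle
s,c=pickle.load(open("w1.pkl","rb"));T=tool(s)@c["tool_from_camera"]
g=cv2.cvtColor(c["img"],cv2.COLOR_RGB2GRAY)
m=(g<45).astype(np.uint8);m[:, :255]=0;m[:,300:]=0;m[:143]=0;m[245:]=0
n,l,st,ce=cv2.connectedComponentsWithStats(m);k=1+np.argmax(st[1:,4]);ys,xs=np.where(l==k)
P=np.array([atz(c,(x,y),71,T) for x,y in zip(xs,ys)],np.float32)
(cx,cy),wh,a=cv2.minAreaRect(P);d=np.linalg.svd(P-P.mean(0),full_matrices=False)[2][0]
print("bar",cx,cy,wh,P.mean(0),"bar dir",np.degrees(np.arctan2(d[1],d[0])))
# strainer outline: radial search in predicted outlines
from scipy.optimize import least_squares
def edge(c0,r,z,lo,hi,sgn):
    out=[]
    for a in np.linspace(0,2*np.pi,90,endpoint=False):
        rr=np.arange(lo,hi,.5);p=proj(c,np.c_[c0[0]+rr*np.cos(a),c0[1]+rr*np.sin(a),0*rr+z],T).astype(np.float32)
        v=cv2.remap(g,p[:,:1],p[:,1:],cv2.INTER_LINEAR).ravel().astype(float)
        v=cv2.GaussianBlur(v[None],(9,1),2).ravel();dv=np.diff(v)*sgn;j=np.argmax(dv)
        if dv[j]>4: out.append(c0+rr[j]*np.array([np.cos(a),np.sin(a)]))
    return np.array(out)
c0=np.array([cx,cy])
for z in(3,10):
    E=edge(c0,114,z,104,126,1);f=least_squares(lambda q:np.hypot(*(E-q[:2]).T)-q[2],[*c0,114],loss="soft_l1");print(z,len(E),f.x,np.abs(f.fun).mean())
for u in((198,196),(310,112),(319,243)):
    q=atz(c,u,29,T)-c0;print(np.hypot(*q),np.degrees(np.arctan2(q[1],q[0])))
E
python3 to.py 476 -131 150 117
```

```text
bar 477.2476501464844 -132.2481689453125 (99.75801086425781, 16.101612091064453) [ 475.992   -133.15163] bar dir 35.83683
3 90 [ 480.53582903 -130.91712569  116.31451015] 0.30196053592538813
10 90 [ 479.28760059 -131.534799    114.36294453] 0.2870970530462325
97.88101086275539 -56.75133051480961
98.85456133098477 -175.73996186234157
89.6833449233111 64.35150644134715
t 1.8333 pos [ 473.9 -134.8  252.4] q [ 0.053  0.136 -0.257  0.    -1.179 -1.148] F [ 0.7 -0.2  0.4] M [-0.01  0.03  0.02] gap 87.2 g 0.0
y dir deg 117.29 tilt [-9.e-04 -1.e-04 -1.e+00]
units [-0.123  0.079  3.412]
twist 0.05719036707936311
```

```bash
python3 to.py 478 -132 46 125.8
```

```text
t 1.8333 pos [ 473.9 -134.8  252.4] q [ 0.053  0.136 -0.257  0.    -1.179 -1.148] F [ 0.7 -0.2  0.4] M [-0.01  0.03  0.02] gap 87.2 g 0.0
y dir deg 117.29 tilt [-9.e-04 -1.e-04 -1.e+00]
units [-0.17   0.018  6.879]
twist -1.7028096329206364
```

{"fn": "send_rows", "kwargs": {"steps": [[[-0.1,0,0.4],-0.6,0],[[-0.16,0.02,1.3],-1.2,0],[[-0.16,0.02,2.3],-1.7,0],[[-0.16,0.02,3.3],-1.7,0],[[-0.16,0.02,4.3],-1.7,0],[[-0.16,0.02,5.2],-1.7,0],[[-0.16,0.02,6],-1.7,0],[[-0.16,0.02,6.5],-1.7,0],[[-0.16,0.02,6.85],-1.7,0],[[-0.16,0.02,6.85],-1.7,0]]}}

```text
time: 2.67
eef_pos: [475.9, -132.9, 45.0]
ee_rot: [-0.003, -0.306, 0.952, 0.001]
force: [-0.2, 0.1, -0.2]
finger_gap: 86.7
grasp_force: 0.0
```

{"fn": "send_rows", "kwargs": {"steps": [[[0,0,0],0,0.5],[[0,0,0],0,0.7],[[0,0,0],0,0.9],[[0,0,0],0,1],[[0,0,0],0,1],[[0,0,0],0,1],[[0,0,0],0,1],[[0,0,0],0,1]]}}

```text
time: 3.33
eef_pos: [478.4, -131.5, 47.2]
ee_rot: [0.0, -0.307, 0.952, -0.0]
force: [0.5, -0.5, -0.3]
finger_gap: 41.6
grasp_force: 0.0
```

```bash
python3 to.py 478 -132 146 125.8
```

```text
t 3.3333 pos [ 478.4 -131.5   47.2] q [ 0.06   0.379 -0.526 -0.    -0.666 -1.005] F [ 0.5 -0.5 -0.3] M [0.01 0.02 0.02] gap 41.6 g 0.0
y dir deg 125.8 tilt [ 3.e-04  0.e+00 -1.e+00]
units [ 0.02  -0.005 -3.293]
twist 0.0008457004320376882
```

{"fn": "send_rows", "kwargs": {"steps": [[[0,0,0],0,1],[[0,0,0],0,1],[[0,0,0],0,1],[[0,0,0],0,1],[[0,0,0],0,1],[[0,0,0],0,1],[[0,0,0],0,1]]}}

```text
time: 3.92
eef_pos: [478.2, -131.5, 47.0]
ee_rot: [-0.0, -0.307, 0.952, 0.0]
force: [-0.8, 1.3, 0.4]
finger_gap: 17.9
grasp_force: 30.0
```

{"fn": "send_rows", "kwargs": {"steps": [[[0,0,-0.1],0,1],[[0,0,-0.2],0,1],[[0,0,-0.3],0,1],[[0,0,-0.5],0,1],[[0,0,-0.9],0,1],[[0,0,-1.4],0,1],[[0,0,-2],0,1],[[0,0,-2.6],0,1],[[0,0,-3.2],0,1],[[0,0,-3.8],0,1]]}}

```text
time: 4.75
eef_pos: [477.3, -131.5, 161.5]
ee_rot: [-0.001, -0.307, 0.952, 0.001]
force: [1.1, 0.3, -7.6]
finger_gap: 17.8
grasp_force: 30.0
```

{"fn": "send_rows", "kwargs": {"steps": [[[0,0,-0.6],0,1],[[0,0,-1.1],0,1],[[0,0,-1.4],0,1],[[0,0,-1.5],0,1],[[0,0,-1.5],0,1]]}}

```text
time: 5.17
eef_pos: [478.1, -131.5, 206.2]
ee_rot: [0.0, -0.307, 0.952, 0.0]
force: [-0.2, 0.3, -7.8]
finger_gap: 17.5
grasp_force: 30.0
```

```bash
python3 - <<'E'
from h import *;from plant import camera,ctrl
import pickle
s=ctrl.get_state();cs=camera("scene");c=camera("wrist")
pickle.dump((s,c,cs),open("w2.pkl","wb"))
i=c["img"][:,:,::-1];j=cs["img"][150:350,180:380,::-1]
cv2.imwrite("pics/w2.png",np.hstack([cv2.resize(i,(480,360)),cv2.resize(j,(320,360))]))
E
python3 to.py 478 259 205 125.8
```

```text
t 5.2667 pos [ 477.3 -131.5  204.8] q [ 5.900e-02  1.800e-01 -3.280e-01 -1.000e-03 -1.066e+00 -1.005e+00] F [-1.3  0.2 -7.5] M [0.01 0.09 0.03] gap 17.7 g 30.0
y dir deg 125.77 tilt [-2.7e-03  6.0e-04 -1.0e+00]
units [-7.6260e+00  1.0547e+01  1.0000e-03]
twist -0.005481282446203295
```

View pics/w2.png

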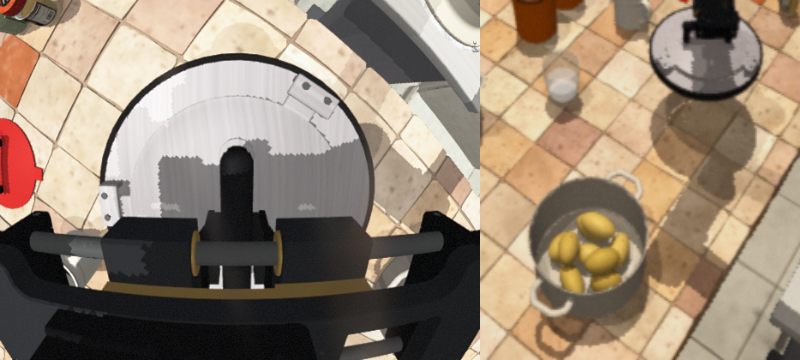

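Both parts hang level together at wrist (240,150). The pot rim is unobstructed in the scene view. Next I fit the pot rim, and the hanging strainer for its offset from the TCP.

```bash
cat > fit.py <<'E'
from h import *
from scipy.optimize import least_squares
def prof(c,T,c0,z,lo,hi,n=120,sc=1):
    g=cv2.cvtColor(c["img"],cv2.COLOR_RGB2GRAY);rr=np.arange(lo,hi,.5);A=np.linspace(0,2*np.pi,n,endpoint=False)
    V=[]
    for a in A:
        p=proj(c,np.c_[c0[0]+rr*np.cos(a),c0[1]+rr*np.sin(a),0*rr+z],T).astype(np.float32)
        V.append(cv2.remap(g,p[:,:1],p[:,1:],cv2.INTER_LINEAR).ravel().astype(float))
    return A,rr,np.array(V)
def fitc(E,c0,r=None):
    if r: f=least_squares(lambda q:np.hypot(*(E-q).T)-r,c0,loss="soft_l1",f_scale=.7)
    else: f=least_squares(lambda q:np.hypot(*(E-q[:2]).T)-q[2],[*c0,110],loss="soft_l1",f_scale=.7)
    return f.x,np.abs(f.fun).mean()
E
python3 - <<'E'
from fit import *;import pickle
s,w,c=pickle.load(open("w2.pkl","rb"))
c0=np.array([478,259.])
for it in range(3):
    A,rr,V=prof(c,None,c0,105,90,122)
    cam=c["extrinsics"][:2,3]-c0;far=np.cos(A-np.arctan2(cam[1],cam[0]))<-0.1
    D=np.diff(cv2.GaussianBlur(V,(7,1),1.5),axis=1)
    E=np.array([c0+rr[np.argmax(d)]*np.array([np.cos(a),np.sin(a)]) for a,d in zip(A,D) ])
    print("far",far.sum(),fitc(E[far],c0),fitc(E[far],c0,106),"near: ",fitc(E[~far],c0,106))
    c0=fitc(E[far],c0,106)[0]
for k in range(0,120,6):print(int(np.degrees(A[k])),far[k],V[k][::4].astype(int))
E
```

```text
far 56 (array([484.07519463, 248.35352677,  90.45390899]), np.float64(6.253614684112317)) (array([468.10011139, 259.52071312]), np.float64(7.34518810947104)) near:  (array([481.39856666, 256.28665565]), np.float64(5.550385639899046))
far 56 (array([455.91002164, 275.83893882, 113.37600304]), np.float64(4.56615998309166)) (array([463.52457395, 272.84419956]), np.float64(4.72142082770163)) near:  (array([478.3709109 , 258.26849668]), np.float64(6.038980499519066))
far 56 (array([466.60507137, 276.89311035, 103.21203962]), np.float64(0.9967720163930781)) (array([464.08554089, 279.56374104]), np.float64(1.3120077162279513)) near:  (array([470.25053692, 274.03102389]), np.float64(5.908832413679755))
0 True [ 74  74  76  75  75  79  85 104 135 162 179 183 185 184 185 185]
18 True [ 71  71  71  70  70  72  85 101 117 145 168 179 181 182 181 181]
36 False [ 67  66  66  66  65  64  64  67  84 124 168 202 215 220 217 201]
54 False [ 90  88  82  76  68  64  62  65  77 119 163 207 218 221 220 220]
72 False [174 172 168 164 164 164 163 157 150 138 119 108 137 160 168 173]
90 False [187 196 202 20
[... 407 characters left out ...]
66  71  79  87  90  89]
198 False [111 103  96  94 121 150 163 137 112 103 101 100  98  98  97  97]
216 False [ 72  73  79  95 127 157 171 170 157 146 148 170 187 190 178 151]
234 True [ 76  77  84  96 116 142 161 172 169 167 165 168 173 184 192 195]
252 True [ 80  81  87 107 140 169 191 186 180 173 170 169 177 189 193 195]
270 True [ 84  84  87  97 122 149 172 188 193 192 189 187 180 166 158 164]
288 True [ 83  86 101 121 128 136 157 170 175 181 192 202 211 213 207 204]
306 True [ 85  85  84  87  94 115 146 178 208 210 212 213 213 213 212 210]
324 True [ 83  82  82  83  87  94 119 151 186 216 220 224 225 224 216 199]
342 True [ 80  80  79  78  78  83 100 128 154 174 187 185 184 181 179 178]
```

```bash
python3 - <<'E'
from fit import *;import pickle
s,w,c=pickle.load(open("w2.pkl","rb"))
c0=np.array([466,276.])
for it in range(4):
    A,rr,V=prof(c,None,c0,105,94,114)
    cam=c["extrinsics"][:2,3]-c0;far=np.cos(A-np.arctan2(cam[1],cam[0]))<0.0
    D=np.diff(cv2.GaussianBlur(V,(7,1),1.5),axis=1)
    D=np.where(far[:,None],D,-D)
    E=np.array([c0+rr[np.argmax(d)]*np.array([np.cos(a),np.sin(a)]) for a,d in zip(A,D) ])
    f=fitc(E,c0);print("all",f,"far",fitc(E[far],c0),"near",fitc(E[~far],c0),fitc(E[~far],c0,106)[0],fitc(E[far],c0,106)[0])
    c0=f[0][:2]
i=np.ascontiguousarray(c["img"][225:345,190:310,::-1]);i=cv2.resize(i,None,fx=5,fy=5,interpolation=cv2.INTER_CUBIC)
for r,z,col in((106,105,(0,0,255)),(106,0,(255,0,0))):
    p=(proj(c,circ(*c0,r,z))-[190,225])*5+2;cv2.polylines(i,[p.astype(np.int32)],True,col,1)
cv2.imwrite("pics/pot.png",i)
E
```

```text
all (array([464.89787492, 277.51941954, 104.41364562]), np.float64(2.066549070318364)) far (array([467.36572704, 276.40396014, 102.58496632]), np.float64(1.1328560140955264)) near (array([458.75958824, 280.29730125,  98.94589368]), np.float64(2.5769161118126322)) [464.98998172 275.48909518] [464.22637352 279.35787973]
all (array([464.89163971, 277.64906145, 104.31137312]), np.float64(2.0355012462025543)) far (array([467.59665095, 276.30116913, 102.3529192 ]), np.float64(1.1346755022155697)) near (array([459.01601657, 279.63778644,  99.46512072]), np.float64(2.3416892127244533)) [465.18819307 275.48145833] [464.3148363  279.73903333]
all (array([464.87771672, 277.65786833, 104.33072333]), np.float64(2.023218392512559)) far (array([467.48619556, 276.34567943, 102.43876907]), np.float64(1.1371380219839897)) near (array([459.0198913 , 279.58204958,  99.48894751]), np.float64(2.349929331730958)) [465.24561191 275.53664424] [464.22237928 279.73465469]
all (array([464.90362789, 277.62109816, 104.32383334]), np.float64(1.9836364787922909)) far (array([467.33489368, 276.48223498, 102.55618216]), np.float64(1.097751131050317)) near (array([459.05370075, 279.52709827,  99.51082193]), np.float64(2.3379119795251078)) [465.34019177 275.49784882] [464.11571738 279.78015729]
```

View pics/pot.png

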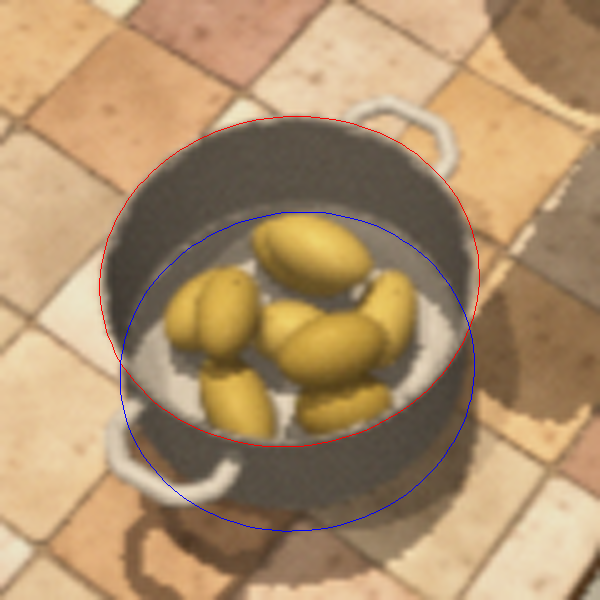

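The fitted circle lies about 1 px outside the visible rim all round, so the pot's rim centre is about (465.5, 277). I carry the lid over it.

```bash
python3 to.py 464.5 277 205 125.8;python3 -c "
from h import *;import pickle
c=pickle.load(open('w2.pkl','rb'))[2]
for u in((172,222),(100,300),(232,208)):print(atz(c,u,0))"
```

```text
t 5.2667 pos [ 477.3 -131.5  204.8] q [ 5.900e-02  1.800e-01 -3.280e-01 -1.000e-03 -1.066e+00 -1.005e+00] F [-1.3  0.2 -7.5] M [0.01 0.09 0.03] gap 17.7 g 30.0
y dir deg 125.77 tilt [-2.7e-03  6.0e-04 -1.0e+00]
units [-7.6110e+00  1.1297e+01  3.0000e-03]
twist -0.005481282446203295
[857.34927715 203.14798142]
[821.16802959 543.37226774]
[729.00802405  33.40423098]
```

{"fn": "send_rows", "kwargs": {"steps": [[[-0.1,0.15,0],0,1],[[-0.3,0.45,0],0,1],[[-0.7,1,0],0,1],[[-1.1,1.65,0],0,1],[[-1.6,2.4,0],0,1],[[-2.1,3.15,0],0,1],[[-2.6,3.9,0],0,1],[[-3.1,4.6,0],0,1],[[-3.6,5.35,0],0,1],[[-4.1,6.1,0],0,1]]}}

```text
time: 6.1
eef_pos: [470.2, 90.7, 205.5]
ee_rot: [-0.0, -0.308, 0.952, 0.0]
force: [0.3, -0.4, -6.3]
finger_gap: 17.7
grasp_force: 30.0
```

{"fn": "send_rows", "kwargs": {"steps": [[[-0.5,0.75,0],0,1],[[-1,1.5,0],0,1],[[-1.5,2.2,0],0,1],[[-2,2.95,0],0,1],[[-2.5,3.7,0],0,1],[[-2.9,4.3,0],0,1],[[-3.2,4.75,0],0,1],[[-3.4,5.05,0],0,1],[[-3.5,5.2,0],0,1],[[-3.5,5.2,0],0,1]]}}

```text
time: 6.93
eef_pos: [464.8, 277.4, 205.6]
ee_rot: [-0.0, -0.308, 0.951, -0.0]
force: [0.1, -0.6, -5.8]
finger_gap: 17.3
grasp_force: 30.0
```

```bash
cat > hov.py <<'E'
from fit import *;from plant import camera,ctrl
import pickle,sys
s=ctrl.get_state();cs=camera("scene");c=camera("wrist")
pickle.dump((s,c,cs),open(sys.argv[1]+".pkl","wb"))
z=float(s["eef_pos"][2]-46-5+7)
c0=s["eef_pos"][:2].astype(float)
for it in range(3):
    A,rr,V=prof(cs,None,c0,z,102,126)
    D=np.diff(cv2.GaussianBlur(V,(7,1),1.5),axis=1)
    E=np.array([c0+rr[np.argmax(d)]*np.array([np.cos(a),np.sin(a)]) for a,d in zip(A,D)])[D.max(1)>4]
    f=fitc(E,c0);c0=f[0][:2]
print("strainer fit scene",f,fitc(E,c0,114.5)[0],len(E),"tcp",s["eef_pos"])
a,b=c["img"][:,:,::-1],np.ascontiguousarray(cs["img"][170:350,170:330,::-1])
b=cv2.resize(b,None,fx=2,fy=2)
cv2.imwrite("pics/"+sys.argv[1]+".png",np.hstack([cv2.resize(a,(480,360)),b]))
E
python3 hov.py w3; python3 to.py 464.5 277 175 125.8
```

```text
strainer fit scene (array([466.03340839, 278.3567816 , 115.6321657 ]), np.float64(1.6063595594834021)) [465.2801501  279.29929604] 96 tcp [464.75925795 277.39492755 205.62974671]
t 7.0333 pos [464.7 275.8 205.8] q [ 0.836  0.255 -0.225  0.    -1.092 -1.782] F [ 0.4 -1.7 -6.9] M [-0.06  0.02  0.03] gap 17.9 g 30.0
y dir deg 125.77 tilt [-0.001  -0.0012 -1.    ]
units [-0.019  0.036  1.026]
twist -0.006184468332705251
```

View pics/w3.png

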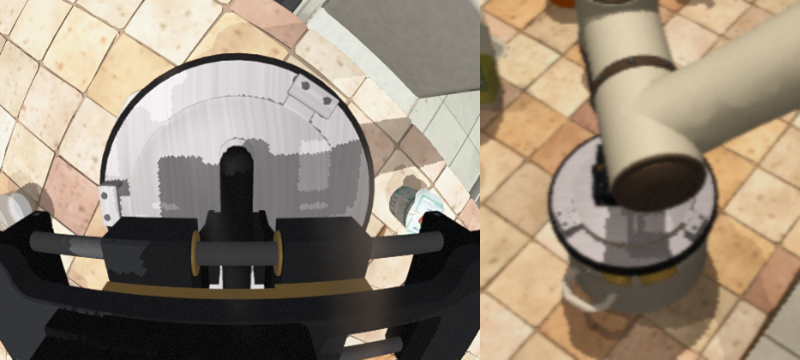

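The strainer hangs centred over the pot at scene about (466,278), against the pot's (465.5,277). I lower it, fast at first and then in small steps with force checks.

{"fn": "send_rows", "kwargs": {"steps": [[[0,0,0.2],0,1],[[0,0,0.5],0,1],[[0,0,0.8],0,1],[[0,0,1.1],0,1],[[0,0,1.25],0,1],[[0,0,1.3],0,1],[[0,0,1.3],0,1]]}}

```text
time: 7.62
eef_pos: [464.9, 276.4, 166.3]
ee_rot: [-0.001, -0.307, 0.952, -0.0]
force: [0.1, 0.4, -7.0]
finger_gap: 17.3
grasp_force: 30.0
```

{"fn": "send_rows", "kwargs": {"steps": [[[0,0,0.06],0,1],[[0,0,0.12],0,1],[[0,0,0.18],0,1],[[0,0,0.24],0,1],[[0,0,0.3],0,1],[[0,0,0.3],0,1]]}}

```text
time: 8.12
eef_pos: [464.8, 276.5, 157.6]
ee_rot: [-0.0, -0.307, 0.952, -0.0]
force: [0.7, -0.4, -6.7]
finger_gap: 17.4
grasp_force: 30.0
```

```bash
python3 hov.py w4; python3 to.py 464.5 277 143 125.8
```

```text
strainer fit scene (array([466.54096104, 277.22931118, 115.92851441]), np.float64(0.9607520879529425)) [465.48799934 278.27820758] 91 tcp [464.75596368 276.53909011 157.63331832]
t 8.2167 pos [465.  276.7 158. ] q [ 0.837  0.3   -0.293  0.    -0.978 -1.783] F [ 0.4 -0.3 -6.8] M [ 0.04 -0.06 -0.03] gap 17.9 g 30.0
y dir deg 125.8 tilt [-1.e-04 -1.e-04 -1.e+00]
units [0.007 0.019 0.5  ]
twist -0.00014341896321354853
```

{"fn": "send_rows", "kwargs": {"steps": [[[0,0,0.04],0,1],[[0,0,0.08],0,1],[[0,0,0.12],0,1],[[0,0,0.16],0,1],[[0,0,0.2],0,1],[[0,0,0.2],0,1]]}}

```text
time: 8.72
eef_pos: [464.8, 276.5, 151.7]
ee_rot: [-0.0, -0.307, 0.952, -0.0]
force: [-0.2, -0.5, -6.5]
finger_gap: 17.0
grasp_force: 30.0
```

{"fn": "send_rows", "kwargs": {"steps": [[[0,0,0.03],0,1],[[0,0,0.06],0,1],[[0,0,0.1],0,1],[[0,0,0.1],0,1]]}}

```text
time: 9.05
eef_pos: [464.9, 276.6, 148.8]
ee_rot: [-0.0, -0.307, 0.952, -0.0]
force: [0.1, -0.4, -5.8]
finger_gap: 17.6
grasp_force: 30.0
```

{"fn": "send_rows", "kwargs": {"steps": [[[0,0,0.03],0,1],[[0,0,0.06],0,1],[[0,0,0.1],0,1],[[0,0,0.1],0,1]]}}

```text
time: 9.38
eef_pos: [465.5, 277.0, 146.5]
ee_rot: [0.001, -0.307, 0.952, 0.0]
force: [0.2, 0.2, -3.6]
finger_gap: 17.3
grasp_force: 30.0
```

{"fn": "send_rows", "kwargs": {"steps": [[[0,0,0.03],0,1],[[0,0,0.06],0,1],[[0,0,0.06],0,1],[[0,0,0.06],0,1]]}}

```text
time: 9.72
eef_pos: [465.1, 276.7, 144.3]
ee_rot: [0.0, -0.307, 0.952, 0.0]
force: [-0.1, 0.3, -4.4]
finger_gap: 17.8
grasp_force: 30.0
```

```bash
python3 - <<'E'
from plant import ctrl
s=ctrl.get_state();print(s["eef_pos"],s["force"],s["ft_torque"])
E
```

```text
[465.05701256 276.71034723 144.31857848] [-0.06471262  0.29199275 -4.37898616] [-0.00105085  0.0687931  -0.02498115]
```

```bash
python3 - <<'E'
from fit import *;from plant import camera,ctrl
import pickle
s=ctrl.get_state();c=camera("wrist");cs=camera("scene");cd=camera("side");T=tool(s)@c["tool_from_camera"]
pickle.dump((s,c,cs,cd),open("w5.pkl","wb"))
w=np.ascontiguousarray(c["img"][:,:,::-1])
p=proj(c,circ(465.5,277,114.5,102),T);cv2.polylines(w,[p.astype(np.int32)],True,(0,255,0),1)
b=cv2.resize(np.ascontiguousarray(cs["img"][210:330,190:310,::-1]),None,fx=3,fy=3,interpolation=cv2.INTER_CUBIC)
q=(proj(cs,circ(465.5,277,114.5,102))-[190,210])*3+1;cv2.polylines(b,[q.astype(np.int32)],True,(0,255,0),1)
cv2.imwrite("pics/w5.png",np.hstack([cv2.resize(w,(440,330)),b[:330]]))
E
```

```text
(no output)
```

View pics/w5.png

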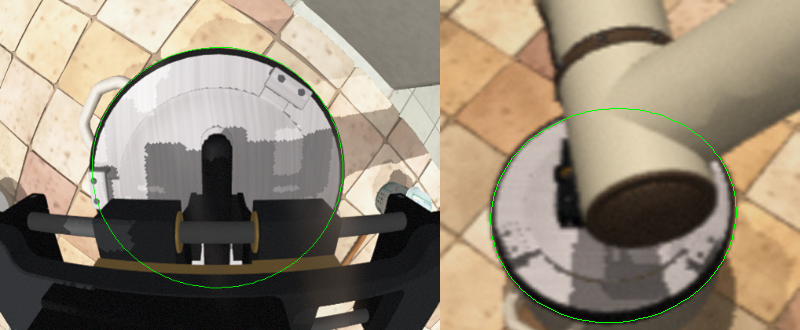

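{"fn": "send_rows", "kwargs": {"steps": [[[0,0,0],0,1],[[0,0,0],0,1],[[0,0,0],0,1]]}}

```text
time: 10.12
eef_pos: [465.0, 276.7, 144.3]
ee_rot: [0.0, -0.307, 0.952, 0.0]
force: [-0.5, -0.0, -3.4]
finger_gap: 18.0
grasp_force: 30.0
```

The strainer outline matches the expected seated circle in both views, and the force has dropped to about the lid's weight alone. So it is seated level, and I turn the lid anticlockwise.

{"fn": "send_rows", "kwargs": {"steps": [[[0,0,0],-0.2,1],[[0,0,0],-0.6,1],[[0,0,0],-1.2,1],[[0,0,0],-1.8,1],[[0,0,0],-2.4,1],[[0,0,0],-3,1],[[0,0,0],-3.6,1],[[0,0,0],-4,1],[[0,0,0],-4,1]]}}

```text
time: 10.87
eef_pos: [465.0, 276.7, 144.2]
ee_rot: [-0.0, -0.468, 0.883, -0.0]
force: [-0.8, 0.1, -4.7]
finger_gap: 17.7
grasp_force: 30.0
```

{"fn": "send_rows", "kwargs": {"steps": [[[0,0,0],-0.4,1],[[0,0,0],-1.2,1],[[0,0,0],-2,1],[[0,0,0],-2.8,1],[[0,0,0],-3.6,1],[[0,0,0],-4.4,1],[[0,0,0],-5.2,1],[[0,0,0],-6,1],[[0,0,0],-6.8,1],[[0,0,0],-7.2,1]]}}

```text
time: 11.7
eef_pos: [465.0, 276.7, 144.2]
ee_rot: [0.0, 0.719, -0.695, 0.0]
force: [0.1, -0.5, -3.0]
finger_gap: 17.3
grasp_force: 30.0
```

{"fn": "send_rows", "kwargs": {"steps": [[[0,0,0],-0.4,1],[[0,0,0],-0.8,1],[[0,0,0],-0.8,1],[[0,0,0],-0.8,1]]}}

```text
time: 12.03
eef_pos: [465.0, 276.7, 144.3]
ee_rot: [0.0, 0.742, -0.671, -0.0]
force: [0.2, -0.3, -3.7]
finger_gap: 17.8
grasp_force: 30.0
```

```bash
python3 to.py 465 276.7 250 185.8; python3 - <<'E'
from fit import *;from plant import camera,ctrl
s=ctrl.get_state();c=camera("wrist");cs=camera("scene");T=tool(s)@c["tool_from_camera"]
w=np.ascontiguousarray(c["img"][:,:,::-1])
p=proj(c,circ(465.5,277,114.5,102),T);cv2.polylines(w,[p.astype(np.int32)],True,(0,255,0),1)
b=cv2.resize(np.ascontiguousarray(cs["img"][210:320,190:310,::-1]),None,fx=3,fy=3,interpolation=cv2.INTER_CUBIC)
cv2.imwrite("pics/w6.png",np.hstack([cv2.resize(w,(440,330)),b]))
E
```

```text
t 12.0333 pos [465.  276.7 144.3] q [ 0.837  0.315 -0.311 -0.    -0.945 -0.737] F [ 0.2 -0.3 -3.7] M [0.05 0.13 0.01] gap 17.8 g 30.0
y dir deg -174.27 tilt [-0.  0. -1.]
units [-0.    -0.    -3.525]
twist -0.014788467037556074
```

View pics/w6.png

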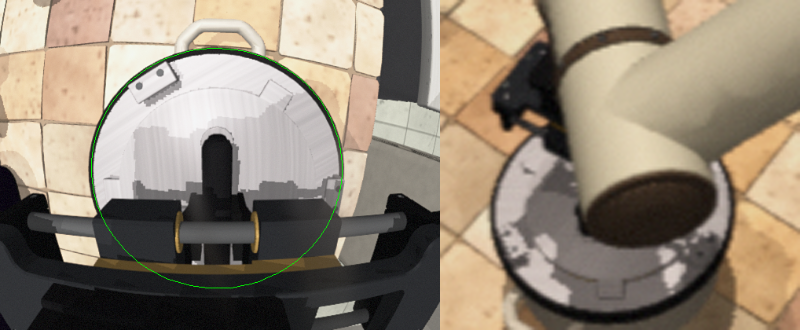

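The claw at (153,82) has stayed with the strainer. The lid's tab at (275,93) is now clear of it, about 60° away. I lift straight up.

{"fn": "send_rows", "kwargs": {"steps": [[[0,0,-0.05],0,1],[[0,0,-0.12],0,1],[[0,0,-0.2],0,1],[[0,0,-0.3],0,1],[[0,0,-0.4],0,1],[[0,0,-0.4],0,1]]}}

```text
time: 12.63
eef_pos: [465.5, 277.1, 157.2]
ee_rot: [-0.001, 0.742, -0.67, 0.0]
force: [0.4, 0.1, -3.3]
finger_gap: 17.5
grasp_force: 30.0
```

{"fn": "send_rows", "kwargs": {"steps": [[[0,0,-0.2],0,1],[[0,0,-0.5],0,1],[[0,0,-0.9],0,1],[[0,0,-1.4],0,1],[[0,0,-1.9],0,1],[[0,0,-2.4],0,1],[[0,0,-2.9],0,1],[[0,0,-3.3],0,1],[[0,0,-3.6],0,1],[[0,0,-3.7],0,1]]}}

```text
time: 13.47
eef_pos: [465.6, 277.1, 269.6]
ee_rot: [-0.002, 0.742, -0.67, 0.0]
force: [0.1, 0.5, -3.3]
finger_gap: 17.5
grasp_force: 30.0
```

{"fn": "send_rows", "kwargs": {"steps": [[[0,0,0],0,1],[[0,0,0],0,1],[[0,0,0],0,1],[[0,0,0],0,1],[[0,0,0],0,1]]}}

```text
time: 13.88
eef_pos: [464.8, 276.5, 266.5]
ee_rot: [0.001, 0.742, -0.67, -0.0]
force: [0.6, -0.5, -4.4]
finger_gap: 17.9
grasp_force: 30.0
```

```bash
python3 - <<'E'
from fit import *;from plant import camera,ctrl
c=camera("wrist");cs=camera("scene")
b=cv2.resize(np.ascontiguousarray(cs["img"][180:330,190:310,::-1]),None,fx=2.2,fy=2.2,interpolation=cv2.INTER_CUBIC)
cv2.imwrite("pics/w7.png",np.hstack([cv2.resize(c["img"][:,:,::-1],(440,330)),b]))
E
```

```text
(no output)
```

View pics/w7.png

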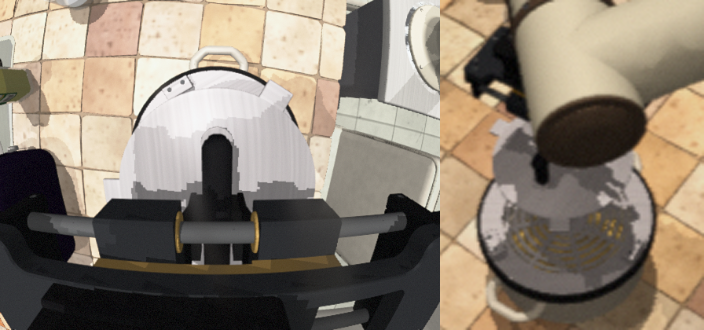

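The lid hangs alone and level about 140 mm above the strainer. The strainer stays seated on the pot, with its slots visible around scene crop (570,235).

```bash
python3 -c "
from plant import workorder
print(workorder.job_done())"
```

```text
the job is handed in; nothing more can be done
None
```

The job is handed in, but no verdict came back: the strainer looks seated and level on the pot, and the arm holds the solid lid level about 140 mm above it, over the pot.

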